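Gauge the height of an oak packing strip on the microwave shelf

ROBOT

A 7-joint arm with a two-finger parallel gripper is mounted at the origin on the work surface. World frame = base frame: x ahead of the robot, y to its left, z up, the work surface at z = 0. Lengths are in mm, angles in rad, forces in N, time in s.
With the tool pointing down it reaches from about 400 to 900 mm from the base axis. Payload 5.5 kg.
Tool frame: the origin (TCP) lies on the centre line of the jaws, within the pads' length; the fingertips stand 22 mm ahead of it and the grasp point (between the pads) lies 3 mm ahead of it; z points along the fingers, y is the line along which they close (so a half turn about z gives the same grasp; the last joint's range is limited). The gripper opens to 85 mm and grips with 20 to 120 N. Pads are 22 mm wide; open, the fingers measure 114 mm over their backs; the gripper's body (76 mm by 85 mm) begins 54 mm behind the grasp point. The pads swing forward as they close: fully open they stand 13 mm farther back than shut.
Start: joints at [1.556, 0.501, -0.427, 1.55, 0.221, 1.138, -0.21], TCP at [178.289, -625.07, 253.31] pointing down, gripper open.
Joint ranges: [-2.88, 2.88], [-0.31, 2.03], [-1.54, 1.56], [0.2, 2.42], [-1.41, 4.55], [0.19, 2.02], [-2.57, 2.57]. Speed limits (rad/s): [2.57, 2.57, 3.14, 3.14, 3.14, 3.14, 3.14].

INTERFACE

Orientations are given as a 3x3 rotation matrix whose columns are the frame's x, y, z axes.
In Python, from cell import manip, eoat, solve_ik, imaging, finder, monitor gives the robot as it stands. The module is installed in compiled form; this text tells all that it offers. Calls block until the motion is done:
- manip.movep(position, orientation): joint-space move of the TCP to a pose.
- manip.line_to(position, frame=None, rate=150): straight line of the TCP; frame=None keeps the orientation; rate is the mean speed in mm/s.
- manip.move_joints(angles): joint-space move.
- eoat.gripper_to(opening, force=None): finger opening in mm; force is the grip in N (None keeps the last); returns when the fingers have stopped.
- manip.hold(seconds).
- solve_ik(position, orientation): joint angles nearest the present ones, or None.
- imaging.snapshot(name): name is "scene" or "side" or "wrist"; returns the picture (384x512x3 uint8, red, green, blue); there is no depth.
- imaging.camera_params(name): a dict with "fx", "fy", "cx", "cy" (pixels), "eye" and "orientation" of the camera in the world. Camera axes: x right, y down, z forward; pixel columns grow to the right and rows downward; lengths in mm; the calibration is good to about 2 mm. A picture is of the moment at which its call begins: read the wrist's pose just before it. camera_params takes no time and is no camera call; for the wrist camera it gives the pose at the moment of the call.
A pose or a line that the arm cannot do raises manip.Unreachable and nothing moves.
- manip.hand_in(): hands the job in; it is judged then, once.
Trained networks look in the newest picture that a camera, given by its name, has taken for a name from the list of things; names that differ only in an ending like _2 or _b are one class to them, and where a whole thing is asked for, a point or a joint stands for the part that bears it (a point fixed in the world has none). Each returns a list of dicts, best first, with "p" (0 to 1); they miss things now and then, are a little off and sometimes report something else, mostly with a low value. They report only what shows in the picture. A call takes as long as a camera call.
- finder.boxes_of(label, camera): "box" ([left, top, width, height] in pixels, round what is visible of it).
Readings, each from a call of its own:
- monitor.read_time(): time.
- monitor.read_q(): joint angles.
- monitor.read_dq(): joint speeds.
- monitor.read_joint_torque(): joint torques, N m.
- monitor.read_tcp_pos(): TCP position.
- monitor.read_tool_rot(): TCP orientation.
- monitor.read_contact_force(): force on the tool from outside, world axes, zero at the start.
- monitor.read_ft_torque(): the same for the moment, N m.
- monitor.read_gripper_width(): finger opening in mm.
- monitor.read_finger_force(): force on a finger pad.
Only numpy, scipy, OpenCV 4.12 (cv2) and the standard library are available. Lean on these libraries where they do the work, as an engineer would, in place of code of your own. Each camera call takes 0.05 s, during which the arm holds its last target. There are 200 camera calls.

TASK

I want to read the thickness of the oak packing strip with the height gauge. First move the blue toothpick holder off the marble slab and stand it on the round cork coaster; then take the oak strip from the sloping rack and lay it flat on the marble, lowered level rather than dropped. Last, lower the gauge gently over the strip, one leg on the slab either side, so that it stands squarely on the marble by itself with its sprung foot resting on the strip; leave the other things where they are.

Things in the scene. Friction and masses are not known exactly. Their poses are not given: they have to be found in the camera images.
- slab: White marble slab, 230 mm (its x) by 150 mm (its y), 12 mm thick, fixed on the shelf. Origin at the centre of its underside, z up.
- slab_top (a point): Centre of the slab's top face, 12 mm over the shelf; axes as the slab's.
- coaster: Round cork coaster, 96 mm across, 8 mm thick, fixed on the shelf. Origin at the centre of its underside.
- toothpick_holder: Blue plastic cylinder 42 mm across with a white flip cap 44 mm across, 81 mm tall in all, about 70 g; stands on the slab at the start. Origin at the centre of its underside, z up along its axis.
- rack: White fixed rack, slope of 35 degrees, 190 mm long, 150 mm wide. Origin: centre of its underside; x points to the high end (away from the robot). Slope middle 75 mm over the shelf, ends 21 and 129 mm. A 12 mm lip at the low end holds two strips side by side, 84 mm between centres, lengthwise up the slope, in either order. The rack may be on the robot's left or right.
- oak_strip: Pale oak strip to be gauged, 170 mm long (x), 36 mm wide (y), 28 mm high (z), about 130 g. Origin: centre of its underside; z comes out of its upper face, 35 degrees from vertical on the rack, where x points up the slope. It is to lie on the slab on the same 36 mm wide underside.
- grey_strip: Grey plastic strip, 170 x 36 x 20 mm, on the rack beside the oak strip. Origin and axes as the oak strip's. Leave it.
- gauge: Loose 450 g gauge, 142 mm tall: two aluminium legs 50 mm (x) by 14 mm (y), inner faces 58 mm apart in y, 60 mm high inside; bridge 86 mm wide (y), top at 76 mm; on it a black grip 26 (x) by 32 mm (y), 76 to 142 mm high, white scale on +x. Orange foot disc, 24 mm, midway between the legs. Origin midway between the legs' undersides, z up. Starts on the shelf. A strip passes between the legs along x.
- gauge_grip (a point): Middle of the gauge's black grip, 112 mm over the undersides of the legs; axes as the gauge's.
- gauge_foot (a joint): Height (m) of the underside of the orange foot over the undersides of the legs, 0 to 0.045. A spring presses the foot down, 0.9 N at 0 rising to about 1.7 N at 0.028. When the gauge stands on the slab over a part it reads the part's height.
- cookie_jar: Empty glass cookie jar with a steel lid and knob, 102 mm across, 150 mm tall, loose bystander. Origin at the centre of its underside.
- frother: White and black electric milk frother, 62 mm across, 107 mm tall, loose bystander with a small red toggle. Origin at the centre of its underside.
- plate: White ceramic plate, 160 mm across, 18 mm high, loose bystander. Origin at the centre of its underside.

How it is judged:
By the outcome, as a careful person would: the job done as asked, in the order asked, and still so for the second after the job is handed in, with the robot touching nothing.
It also fails if it takes over 72 s, if anything falls off the work surface, if the arm or the gripper's body presses on something with over 40 N, if the wrist force passes 120 N, or if a joint passes its speed limit or range.

## Working session

There is one attempt and no reset: what is moved stays moved. The work goes in short steps, each a Python script; the robot and the scene stay as the last script left them, time stands still between calls to the robot, and variables do not carry over. Pictures are saved under pics/ and viewed, at most 10 in all, crops included, and the job is handed in when it is done.

```bash
mkdir -p pics; ls
cat > h.py <<'E'
from cell import manip, eoat, solve_ik, imaging, finder, monitor
import numpy as np, cv2
def snap(n,f=None):
    im=imaging.snapshot(n)
    if f: cv2.imwrite('pics/'+f,cv2.cvtColor(im,cv2.COLOR_RGB2BGR))
    return im,imaging.camera_params(n)
def ray(c,u,v):
    d=np.array(c['orientation'])@np.array([(u-c['cx'])/c['fx'],(v-c['cy'])/c['fy'],1]); return np.array(c['eye']),d/np.linalg.norm(d)
def onz(c,u,v,z):
    e,d=ray(c,u,v); return e+d*(z-e[2])/d[2]
def tri(obs):
    A=0;b=0
    for c,u,v in obs:
        e,d=ray(c,u,v);P=np.eye(3)-np.outer(d,d);A=A+P;b=b+P@e
    x=np.linalg.solve(A,b); return x
def proj(c,p):
    q=np.array(c['orientation']).T@(np.asarray(p,float)-np.array(c['eye'])); return np.array([c['fx']*q[0]/q[2]+c['cx'],c['fy']*q[1]/q[2]+c['cy']])
E
python3 - <<'E'
from h import *
a,ca=snap('scene');b,cb=snap('side')
cv2.imwrite('pics/a.png',cv2.cvtColor(np.vstack([a]),cv2.COLOR_RGB2BGR));cv2.imwrite('pics/b.png',cv2.cvtColor(b,cv2.COLOR_RGB2BGR))
for c in(ca,cb):print({k:np.round(v,3).tolist() for k,v in c.items()})
for n in ['slab','coaster','toothpick_holder','rack','oak_strip','grey_strip','gauge','cookie_jar','frother','plate']:
  for cam,c in(('scene',ca),('side',cb)):
    r=finder.boxes_of(n,cam)
    print(n,cam,[(np.round(x['box']).tolist(),round(x['p'],2)) for x in r[:2]])
print(monitor.read_time())
E
```

```text
pics
{'fx': 396.152, 'fy': 396.152, 'cx': 256.923, 'cy': 185.215, 'eye': [984.659, -393.251, 769.368], 'orientation': [[0.673, 0.584, -0.453], [0.739, -0.527, 0.42], [0.007, -0.618, -0.786]]}
{'fx': 402.466, 'fy': 402.466, 'cx': 263.186, 'cy': 196.897, 'eye': [426.123, -703.551, 678.512], 'orientation': [[0.972, -0.157, 0.176], [-0.236, -0.629, 0.741], [-0.006, -0.761, -0.649]]}
slab scene [([210.0, 154.0, 109.0, 89.0], 0.88), ([211.0, 269.0, 60.0, 79.0], 0.7)]
slab side [([208.0, 180.0, 109.0, 70.0], 0.89), ([207.0, 101.0, 62.0, 65.0], 0.59)]
coaster scene [([241.0, 117.0, 34.0, 21.0], 0.56)]
coaster side [([160.0, 177.0, 37.0, 24.0], 0.8)]
toothpick_holder scene [([268.0, 171.0, 26.0, 36.0], 0.84), ([131.0, 259.0, 21.0, 15.0], 0.72)]
toothpick_holder side [([263.0, 178.0, 12.0, 36.0], 0.76), ([205.0, 100.0, 65.0, 66.0], 0.24)]
rack scene [([301.0, 105.0, 94.0, 61.0], 0.88)]
rack side [([206.0, 101.0, 64.0, 65.0], 0.68), ([206.0, 109.0, 56.0, 50.0], 0.58)]
oak_strip scene [([304.0, 112.0, 64.0, 20.0], 0.63)]
oak_strip side [([209.0, 111.0, 53.0, 47.0], 0.83), ([270.0, 141.0, 55.0, 32.0], 0.42)]
grey_strip scene [([328.0, 102.0, 59.0, 13.0], 0.95)]
grey_strip side [([210.0, 98.0, 43.0, 42.0], 0.73), ([160.0, 179.0, 36.0, 21.0], 0.39)]
gauge scene [([111.0, 228.0, 57.0, 60.0], 0.9)]
gauge side [([265.0, 274.0, 38.0, 82.0], 0.72)]
cookie_jar scene []
cookie_jar side [([351.0, 217.0, 62.0, 79.0], 0.8)]
frother scene [([138.0, 162.0, 33.0, 48.0], 0.58)]
frother side [([207.0, 97.0, 62.0, 70.0], 0.59)]
plate scene [([335.0, 166.0, 68.0, 56.0], 0.83)]
plate side [([269.0, 141.0, 57.0, 34.0], 0.77)]
1.1
```

View pics/a.png

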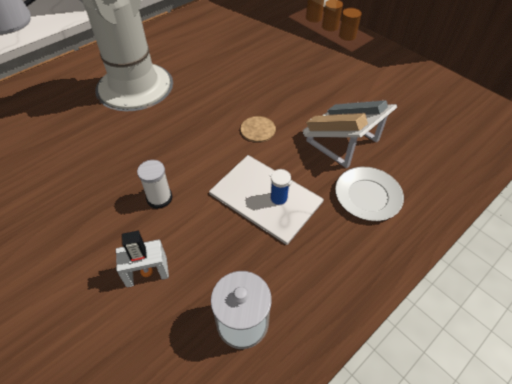

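View pics/b.png

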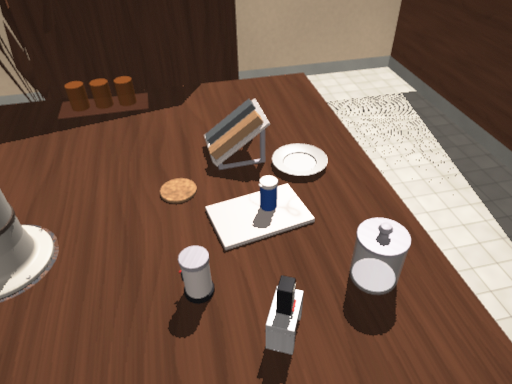

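The scene view shows the slab (265,197) with the blue holder on it (280,188), coaster (258,129), rack (350,130) with the oak strip on the near side (337,124) and grey behind it. The gauge is at (142,260), frother (155,184), plate (369,195) and jar (242,310). The side view agrees: slab (260,215), holder (269,194), coaster (178,190), oak (238,135), gauge (285,320). Next come rough positions and closer wrist views.

Run:
```python
from h import *
ca=imaging.camera_params('scene');cb=imaging.camera_params('side')
P=dict(holdercap=(281,178,268,182),slabc=(266,198,260,215),coaster=(258,128.5,178.5,190),gaugegrip=(134,247,286,296),frother=(152,170,195,258),plate=(369,195,300,160),jar=(240,294,385,228),
 oakend=(310,116,208,133))
for k,(a,b,c,d) in P.items():print(k,tri([(ca,a,b),(cb,c,d)]).round())
for k,(a,b,z) in dict(s1=(250,158,12),s2=(322,199,12),s3=(289,237,12),s4=(211,194,12),oakLowNear=(308,130,40),oakHigh=(366,128,130),rlow=(305,140,20),rlow2=(350,160,20)).items():print(k,onz(ca,a,b,z).round())
for k,(a,b,z) in dict(s1=(207,211,12),s2=(286,188,12),s3=(313,216,12),s4=(237,243,12)).items():print('side',k,onz(cb,a,b,z).round())
w=imaging.camera_params('wrist');R=monitor.read_tool_rot();p=monitor.read_tcp_pos()
print({k:np.round(v,3).tolist() for k,v in w.items()});print(np.round(R,3).tolist())
print('cam in tool',np.round(np.array(R).T@(np.array(w['eye'])-p),1),np.round(np.array(R).T@np.array(w['orientation']),3).tolist())
```

```text
holdercap [611.  26.  84.]
slabc [586.   7.   0.]
coaster [398. 152.   2.]
gaugegrip [ 557. -312.  107.]
frother [ 415. -182.  101.]
plate [748. 193.   9.]
jar [ 773. -233.  141.]
oakend [506. 233.  96.]
s1 [471.  58.  12.]
s2 [682.  98.  12.]
s3 [703. -34.  12.]
s4 [495. -88.  12.]
oakLowNear [518. 220.  40.]
oakHigh [661. 250. 130.]
rlow [526. 204.  20.]
rlow2 [651. 237.  20.]
side s1 [460.  39.  12.]
side s2 [673.  78.  12.]
side s3 [707. -41.  12.]
side s4 [512. -84.  12.]
{'fx': 272.159, 'fy': 272.159, 'cx': 257.507, 'cy': 191.012, 'eye': [250.932, -604.162, 374.773], 'orientation': [[0.276, -0.919, -0.284], [-0.961, -0.264, -0.08], [-0.001, 0.295, -0.956]]}
[[0.962, 0.274, 0.0], [0.274, -0.962, -0.0], [0.0, 0.0, -1.0]]
cam in tool [  75.6   -0.2 -121.5] [[0.001, -0.956, -0.295], [1.0, 0.002, -0.001], [0.001, -0.295, 0.956]]
```

```bash
cat >> h.py <<'E'
def down(yaw):
    c,s=np.cos(yaw),np.sin(yaw); return np.array([[c,s,0],[s,-c,0],[0,0,-1.]])
import pickle
E
python3 - <<'E'
from h import *
V={}
for n,p in [('g1',(520,-320,240)),('g2',(610,-290,240)),('s1',(590,-40,220)),('s2',(560,50,220)),('r1',(560,200,290)),('r2',(620,240,290)),('c',(440,150,200))]:
    try: manip.movep(p,down(0.0))
    except manip.Unreachable: print('unreach',n); continue
    w=imaging.camera_params('wrist'); im=imaging.snapshot('wrist')
    V[n]=(im,w); cv2.imwrite(f'pics/{n}.png',im[:,:,::-1])
    labs={'g':['gauge','gauge_grip'],'s':['slab','toothpick_holder'],'r':['oak_strip','grey_strip','rack'],'c':['coaster']}[n[0]]
    for l in labs: print(n,l,[(np.round(x['box']).tolist(),round(x['p'],2)) for x in finder.boxes_of(l,'wrist')[:2]])
    print(n,np.round(w['eye']),monitor.read_time())
pickle.dump(V,open('V.pkl','wb'))
ims=[V[k][0] for k in V]
cv2.imwrite('pics/mont1.png',np.vstack([np.hstack([cv2.resize(V[k][0],(400,300)) for k in r]) for r in (['g1','g2'],['s1','s2'])])[:,:,::-1])
E
```

```text
g1 gauge [([202.0, 103.0, 93.0, 78.0], 0.75)]
g1 gauge_grip [([198.0, 104.0, 96.0, 81.0], 0.61)]
g1 [ 595. -321.  361.] 2.925
g2 gauge [([239.0, 177.0, 82.0, 99.0], 0.65)]
g2 gauge_grip [([233.0, 176.0, 86.0, 98.0], 0.73)]
g2 [ 686. -289.  361.] 3.5417
s1 slab [([131.0, 69.0, 159.0, 196.0], 0.73), ([0.0, 120.0, 61.0, 127.0], 0.18)]
s1 toothpick_holder [([165.0, 137.0, 54.0, 57.0], 0.65)]
s1 [666. -42. 342.] 4.6833
s2 slab [([212.0, 41.0, 147.0, 204.0], 0.92), ([43.0, 2.0, 153.0, 76.0], 0.4)]
s2 toothpick_holder [([263.0, 107.0, 51.0, 55.0], 0.64)]
s2 [635.  51. 342.] 5.3
r1 oak_strip [([180.0, 89.0, 54.0, 124.0], 0.63)]
r1 grey_strip [([96.0, 93.0, 84.0, 117.0], 0.91)]
r1 rack [([78.0, 73.0, 166.0, 135.0], 0.72), ([469.0, 232.0, 42.0, 48.0], 0.69)]
r1 [636. 199. 411.] 6.2
r2 oak_strip [([227.0, 152.0, 35.0, 98.0], 0.88)]
r2 grey_strip [([143.0, 153.0, 66.0, 91.0], 0.68)]
r2 rack [([130.0, 139.0, 142.0, 108.0], 0.71)]
r2 [696. 240. 410.] 6.7917
c coaster [([218.0, 170.0, 82.0, 75.0], 0.57)]
c [517. 151. 323.] 7.775
```

View pics/mont1.png

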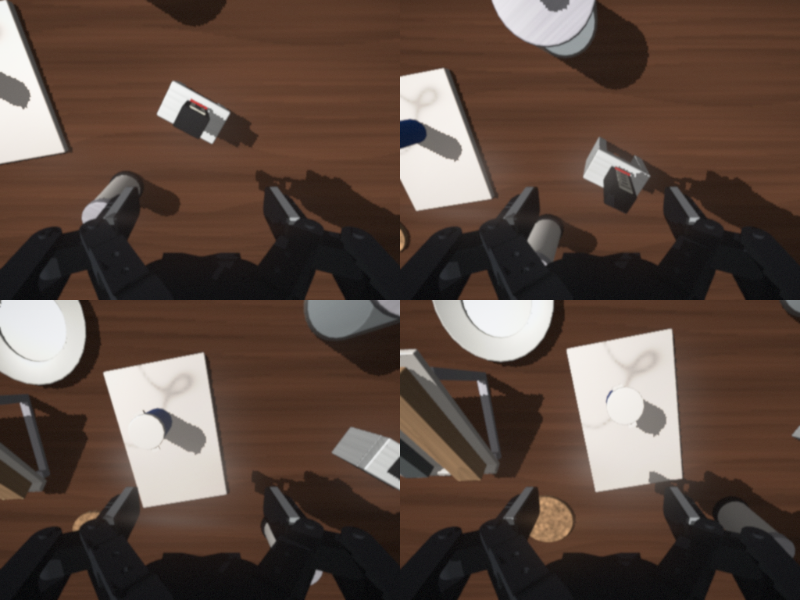

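The montage shows the slab clear in s1/s2, holder cap at s1 ≈(190,167) and s2 ≈(288,135), and the gauge in both g views, with its red/white scale side facing +x. Next I enlarge the gauge and rack.

Run:
```python
from h import *
V=pickle.load(open('V.pkl','rb'))
def crop(k,x,y,w=133,h=100,s=3): return cv2.resize(V[k][0][y:y+h,x:x+w],(w*s,h*s),interpolation=cv2.INTER_CUBIC)
a=np.vstack([np.hstack([crop('g1',185,90),crop('g2',220,165)]),np.hstack([crop('r1',60,65,199,150,2),crop('r2',110,125,199,150,2)])]) if 0 else None
t=np.hstack([crop('g1',185,90),crop('g2',220,170,133,100)])
b=np.hstack([cv2.resize(crop('r1',60,70,200,150,2),(399,300)),cv2.resize(crop('r2',110,125,200,150,2),(399,300))])
cv2.imwrite('pics/m2.png',np.vstack([t,b])[:,:,::-1])
# slab corners
def quad(k):
    im,w=V[k]; m=(im.min(2)>150).astype(np.uint8)
    m=cv2.morphologyEx(m,cv2.MORPH_OPEN,np.ones((3,3)))
    n,l,st,ce=cv2.connectedComponentsWithStats(m)
    c0={'s1':(150,140),'s2':(290,180)}[k]; 
    lab=l[110 if k=='s1' else 170, 180 if k=='s1' else 250]
    cs,_=cv2.findContours((l==lab).astype(np.uint8),cv2.RETR_EXTERNAL,cv2.CHAIN_APPROX_NONE)
    hull=cv2.convexHull(max(cs,key=cv2.contourArea)); 
    q=cv2.approxPolyN(hull,4,ensure_convex=True).reshape(-1,2).astype(float)
    return q[np.argsort(q@np.array([1,1.]))] if 0 else q
qs={k:quad(k) for k in('s1','s2')}
for k in qs: print(k,qs[k].round(1).tolist()); print([onz(V[k][1],*p,12).round(1).tolist() for p in qs[k]])
print('cap',tri([(V['s1'][1],190,167),(V['s2'][1],288,135)]).round(1))
im,w=V['c'];hsv=cv2.cvtColor(im,cv2.COLOR_RGB2HSV)
m=((hsv[...,0]>8)&(hsv[...,0]<25)&(hsv[...,2]>130)&(hsv[...,1]>70)).astype(np.uint8)
m=cv2.morphologyEx(m,cv2.MORPH_CLOSE,np.ones((7,7)));n,l,st,ce=cv2.connectedComponentsWithStats(m)
i=1+np.argmax(st[1:,4]); 
for j in range(1,n):
    if st[j,4]>200: print('coaster?',st[j],ce[j],onz(w,*ce[j],8).round(1))
print('ctri',onz(imaging.camera_params('scene'),258,128.5,8).round(),onz(imaging.camera_params('side'),178.5,190,8).round())
```

```text
s1 [[290.0, 248.0], [183.0, 265.0], [131.0, 92.0], [260.0, 67.0]]
[[483.4, -86.3, 12.0], [457.4, 60.8, 12.0], [682.6, 101.6, 12.0], [708.6, -45.4, 12.0]]
s2 [[361.0, 228.0], [250.0, 245.0], [212.0, 62.0], [348.0, 36.0]]
[[483.1, -86.1, 12.0], [457.5, 60.9, 12.0], [683.0, 101.7, 12.0], [709.0, -46.1, 12.0]]
cap [610.8  22.7  83.9]
coaster? [  79    0   95  131 5572] [128.74084709  60.18718593] [565.1 287.2   8. ]
coaster? [ 219  171   78   74 4499] [257.18826406 207.71349189] [399.3 151.5   8. ]
ctri [401. 149.   8.] [398. 143.   8.]
```

View pics/m2.png

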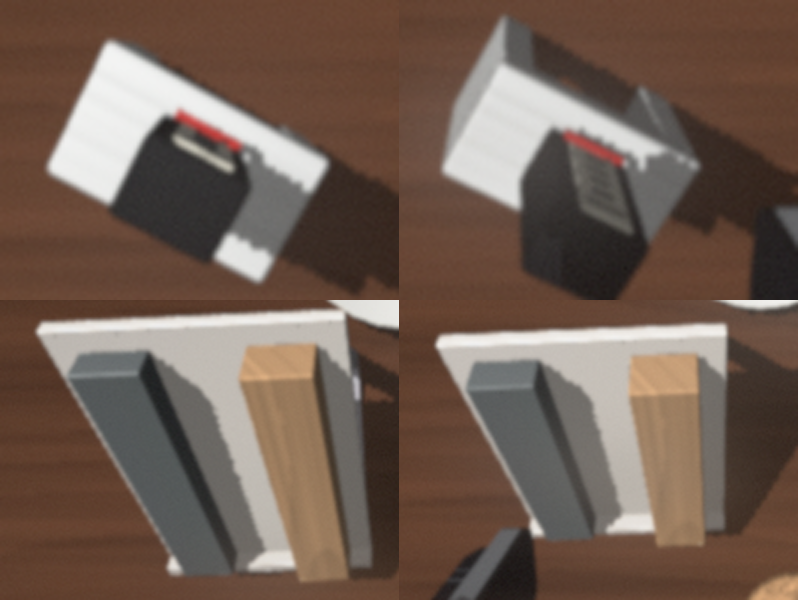

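Top row: gauge bridge corners at g1 crop (110,40),(328,162),(262,282),(48,170), with the scale (+x) facing up-image and away from the robot. Bottom row: the oak strip (right, robot's side) has upper-face corners at crop (241,80),(318,75),(348,278),(303,280). I'll fit poses to these.

Run:
```python
from h import *
from scipy.optimize import least_squares
V=pickle.load(open('V.pkl','rb'))
up=lambda p,o,s=3.:((np.array(p,float)+.5)/s-.5)+np.array(o)
def fit(model,obs,x0):
    f=lambda x:np.concatenate([proj(V[k][1],model(x,i))-uv for k,i,uv in obs])
    r=least_squares(f,x0,loss='soft_l1'); print(np.round(r.x,3),'deg',np.round(np.degrees(r.x[3:]),1),'res',np.round(f(r.x),1)); return r.x
# gauge: x=(px,py,z,yaw); local pts: bridge corners at height 76
L={'a':(25,43),'b':(25,-43),'c':(-25,-43),'d':(-25,43)}
def gm(x,i):
    c,s=np.cos(x[3]),np.sin(x[3]);l=L[i];return np.array([x[0]+c*l[0]-s*l[1],x[1]+s*l[0]+c*l[1],x[2]])
og=[('g1','a',up((110,40),(185,90))),('g1','b',up((328,162),(185,90))),('g1','c',up((262,282),(185,90))),('g1','d',up((48,170),(185,90))),
('g2','a',up((105,65),(220,170))),('g2','b',up((300,165),(220,170))),('g2','d',up((44,172),(220,170)))]
fit(gm,og,[560,-310,76,-.4])
# oak: x=(px,py,pz,yaw,slope) underside centre
from scipy.spatial.transform import Rotation as Ro
def om(h):
  L={'hl':(85,18,h),'hr':(85,-18,h),'ll':(-85,18,h),'lr':(-85,-18,h),'bl':(85,18,0),'br':(85,-18,0)}
  return lambda x,i: x[:3]+Ro.from_euler('ZY',[x[3],-x[4]]).as_matrix()@np.array(L[i])
o1=lambda p:up(p,(60,70),2); o2=lambda p:up(p,(110,125),2)
oo=[('r1',i,o1(p)) for i,p in dict(hl=(241,80),hr=(318,75),lr=(348,278),ll=(303,280),bl=(247,47),br=(315,44)).items()]
oo+=[('r2',i,o2(p)) for i,p in dict(hl=(230,95),hr=(298,95),lr=(304,245),ll=(258,245),bl=(231,57),br=(297,55)).items()]
fit(om(28),oo,[590,220,75,.2,.61])
og2=[('r1',i,o1(p)) for i,p in dict(hl=(69,78),hr=(139,77),ll=(186,272),bl=(82,55),br=(152,51)).items()]
og2+=[('r2',i,o2(p)) for i,p in dict(hl=(68,90),hr=(135,88),bl=(80,63),br=(143,60)).items()]
fit(om(20),og2,[590,300,75,.2,.61])
```

```text
[ 5.55953e+02 -3.10970e+02  7.34160e+01 -4.94000e-01] deg [-28.3] res [ 0.   0.1  1.   0.2 -0.2  0.5 -0.1  0.7 -0.4 -1.1  0.5 -0.3 -0.6 -0.3]
[5.80201e+02 2.53782e+02 7.09880e+01 3.80000e-02 6.15000e-01] deg [ 2.2 35.3] res [-1.4  0.7 -1.9  1.7  0.7  0.4 -1.7  0.3 -0.1  0.2  1.6  0.3 -0.7  0.
  1.  -1.3  0.8 -0.8 -0.2 -0.   0.2 -0.7  0.8 -0.9]
[5.77698e+02 3.37872e+02 6.97900e+01 3.20000e-02 6.35000e-01] deg [ 1.8 36.4] res [-0.3  0.5  1.8 -0.2  0.1  0.1 -0.1 -0.4  0.4  0.5 -0.5  0.1  0.8  0.
 -2.2 -0.6 -0.3 -0.1]
```

Run:
```python
from h import *
V={}
for n,p in [('h1',(530,23,160)),('h2',(590,-30,160))]:
    manip.movep(p,down(0.0))
    w=imaging.camera_params('wrist'); V[n]=(imaging.snapshot('wrist'),w)
    print(n,proj(w,(611,23,93)).round(1),[(np.round(x['box']).tolist(),round(x['p'],2)) for x in finder.boxes_of('toothpick_holder','wrist')[:2]])
pickle.dump(V,open('H.pkl','wb'))
t=[]
for n in V:
    im,w=V[n];x,y=proj(w,(611,23,85)).astype(int); x-=66;y-=66; print(n,x,y)
    c=cv2.resize(im[y:y+133,x:x+133],(399,399),interpolation=cv2.INTER_CUBIC).astype(float); t.append(np.clip((c-130)*2.2,0,255).astype(np.uint8))
cv2.imwrite('pics/h.png',np.hstack(t)[:,:,::-1])
```

```text
h1 [258.5  99.1] [([224.0, 58.0, 66.0, 81.0], 0.93), ([109.0, 256.0, 87.0, 65.0], 0.23)]
h2 [185.1 186.9] [([154.0, 143.0, 74.0, 75.0], 0.8), ([0.0, 5.0, 91.0, 102.0], 0.51)]
h1 192 33
h2 121 117
```

View pics/h.png

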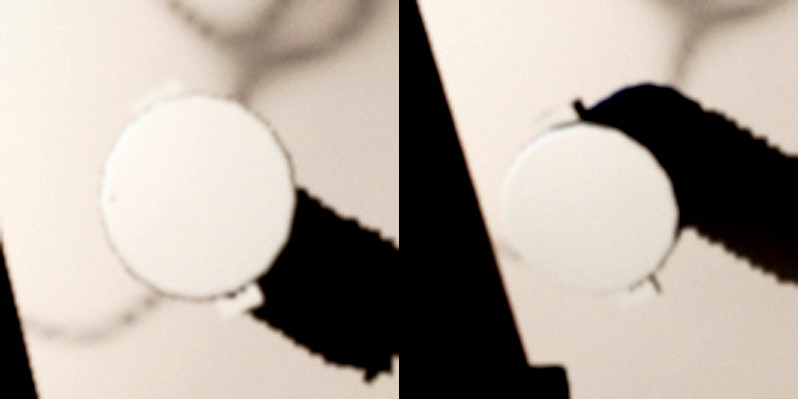

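The cap centre fits (611,23) at z=93 in both views (px 258,98 and 185,186), and the hinge tabs lie along about 22°. Now I move the holder.

```bash
cat >> h.py <<'E'
def touch(p,frame,zstop,step=1.0,rate=15,df=3.0):
    f0=monitor.read_contact_force()[2]; z=p[2]
    while z>zstop:
        z-=step; manip.line_to([p[0],p[1],z],frame,rate)
        f=monitor.read_contact_force()[2]
        if f-f0>df: break
    print('touch z',z,'df',round(f-f0,2)); return z
E
python3 - <<'E'
from h import *
R=down(0.384); x,y=610.8,22.5
for yaw in (0.384,0.8,1.2,-0.4,0): print(yaw, solve_ik((399.3,151.5,150),down(yaw)) is not None, solve_ik((399.3,151.5,57),down(yaw)) is not None)
manip.movep((x,y,150),R); manip.line_to((x,y,60),rate=120)
eoat.gripper_to(30,30); print(monitor.read_gripper_width(),monitor.read_finger_force())
manip.line_to((x,y,150),rate=150); print(monitor.read_gripper_width(),monitor.read_contact_force())
manip.movep((399.3,151.5,130),R); manip.line_to((399.3,151.5,61),rate=100)
z=touch((399.3,151.5,61),R,54)
print(monitor.read_time())
E
```

```text
0.384 True True
0.8 True True
1.2 True True
-0.4 True True
0 True True
41.29401914810597 30.03255307674408
41.543516057767086 [-0.25759293  0.27277865 -0.86586468]
touch z 56.0 df 11.51
14.6083
```

```bash
cat >> h.py <<'E'
from scipy.spatial.transform import Rotation as Ro
E
python3 - <<'E'
from h import *
eoat.gripper_to(65); manip.line_to((399.3,151.5,170),rate=150)
Rs=Ro.from_euler('ZY',[2.0,-35],degrees=True).as_matrix(); R=Rs@np.diag([1,-1,-1.])
o=np.array([580.2,253.8,71.0]); T=lambda h:o+Rs@[0,0,h]
manip.movep(T(110),R); manip.line_to(T(50),rate=150)
f0=np.array(monitor.read_contact_force())
manip.line_to(T(27),rate=40); print('df',(np.array(monitor.read_contact_force())-f0).round(1))
w=imaging.camera_params('wrist'); im,_=snap('wrist','og.png')
eoat.gripper_to(25,45); print(monitor.read_gripper_width(),monitor.read_finger_force())
print('df',(np.array(monitor.read_contact_force())-f0).round(1))
manip.line_to(T(70),rate=80); print(monitor.read_gripper_width(),(np.array(monitor.read_contact_force())-f0).round(2),monitor.read_time())
p=T(70)+[0,0,60]; manip.line_to(p,rate=150)
a,_=snap('scene');b,_=snap('side')
cv2.imwrite('pics/held.png',np.hstack([im[::1,::1][::,:][0:300,56:456],np.vstack([a[80:230,200:400],b[60:210,150:350]])[:, :]])[:,:,::-1])
E
```

```text
Traceback (most recent call last):
cell.Unreachable: the arm cannot follow that straight line within its joint ranges
```

Run:
```python
from h import *
Rs=Ro.from_euler('ZY',[2.0,-35],degrees=True).as_matrix()
o=np.array([580.2,253.8,71.0]); T=lambda h:o+Rs@[0,0,h]
print(np.round(monitor.read_q(),2),monitor.read_tcp_pos(),monitor.read_time())
for s in (1,-1):
  R=Rs@np.diag([s,-s,-1.])
  for h in (110,90,70,50,27):
    q=solve_ik(T(h),R);print(s,h,None if q is None else np.round(q,2))
for d in (0,10,20,30,40):
  R=Ro.from_euler('ZY',[2.0,-35+d],degrees=True).as_matrix()@np.diag([1,-1,-1.]); q=solve_ik(T(27),R);print(d,None if q is None else np.round(q,2))
```

```text
[-1.68  0.63  1.21  2.29 -1.29  0.22 -1.02] [516.84794169 251.26300621 160.56700567] 17.9917
1 110 [-1.68  0.63  1.21  2.29 -1.29  0.22 -1.02]
1 90 None
1 70 [-1.71  1.25  1.52  2.26  4.51  0.84 -0.81]
1 50 [-0.86  0.45  0.23  2.23  1.67  0.25  2.46]
1 27 [-0.84  0.5   0.23  2.2   1.81  0.24  2.32]
-1 110 [-1.68  0.63  1.21  2.29 -1.29  0.22 -1.02]
-1 90 [-1.1   0.37  0.47  2.27  1.35  0.2  -0.39]
-1 70 [-0.88  0.4   0.24  2.24  1.54  0.27 -0.55]
-1 50 [-0.68  0.44  0.01  2.22  1.66  0.34 -0.63]
-1 27 [-0.28  0.53 -0.43  2.18  1.75  0.53 -0.61]
0 [-0.84  0.5   0.23  2.2   1.81  0.24  2.32]
10 [-1.38  0.77  1.03  2.11 -1.24  0.42 -1.04]
20 [-1.36  0.9   1.17  1.99 -1.15  0.77 -1.13]
30 [-1.27  0.96  1.18  1.85 -1.06  1.01 -1.2 ]
40 [-1.15  0.98  1.11  1.71 -0.95  1.2  -1.27]
```

Run:
```python
from h import *
Rs=Ro.from_euler('ZY',[2.0,-35],degrees=True).as_matrix()
o=np.array([580.2,253.8,71.0]); T=lambda h:o+Rs@[0,0,h]
try: manip.line_to((516.8,251.2,300),rate=200)
except manip.Unreachable: manip.movep((560,200,300),down(0)); print('alt')
print(np.round(monitor.read_q(),2),monitor.read_tcp_pos(),monitor.read_time())
for s in (1,-1):
 for tilt in (35,25):
  R=Ro.from_euler('ZY',[2.0,-tilt],degrees=True).as_matrix()@np.diag([s,-s,-1.])
  for z in (200,150,100,50,0):
    q=solve_ik(T(27)+[0,0,z],R);print(s,tilt,z,None if q is None else np.round(q,2))
```

```text
[-2.07  0.29  1.56  2.18  0.05  0.43 -2.16] [516.76801412 250.9909333  299.95153084] 20.75
1 35 200 [-1.72  0.29  1.25  2.1   0.03  0.4  -2.12]
1 35 150 [-1.55  0.35  1.06  2.15  0.03  0.29 -2.15]
1 35 100 [-1.56  0.54  1.14  2.18 -0.81  0.23 -1.41]
1 35 50 None
1 35 0 [-1.52  0.89  1.13  2.22  4.43  0.39 -0.56]
1 25 200 [-1.47  0.28  1.04  1.97 -0.09  0.63 -1.97]
1 25 150 [-1.29  0.31  0.83  2.02 -0.06  0.52 -2.02]
1 25 100 [-1.18  0.38  0.72  2.06 -0.09  0.41 -2.01]
1 25 50 [-1.1   0.46  0.63  2.09 -0.15  0.3  -1.98]
1 25 0 [-1.04  0.54  0.55  2.1  -0.23  0.19 -1.92]
-1 35 200 [-1.39  0.16  0.82  2.1   0.46  0.45  0.63]
-1 35 150 [-1.21  0.23  0.64  2.14  0.58  0.34  0.48]
-1 35 100 [-1.14  0.33  0.57  2.18  0.74  0.23  0.28]
-1 35 50 [-0.97  0.41  0.38  2.2   1.3   0.2  -0.29]
-1 35 0 [-0.89  0.51  0.28  2.21  1.84  0.22 -0.85]
-1 25 200 [ 0.32  0.34 -1.08  1.92  0.78  0.84  0.45]
-1 25 150 [ 0.14  0.35 -0.86  1.98  0.82  0.72  0.39]
-1 25 100 [-1.07  0.35  0.57  2.05  0.07  0.41  0.99]
-1 25 50 [-1.03  0.44  0.54  2.08  0.01  0.3   1.02]
-1 25 0 [-0.91  0.51  0.39  2.1   0.2   0.19  0.81]
```

Run:
```python
from h import *
Rs=Ro.from_euler('ZY',[2.0,-35],degrees=True).as_matrix()
o=np.array([580.2,253.8,71.0]); T=lambda h:o+Rs@[0,0,h]
R=lambda s,t:Ro.from_euler('ZY',[2.0,-t],degrees=True).as_matrix()@np.diag([s,-s,-1.])
q=solve_ik(T(27)+[0,0,150],R(-1,25)); print(np.round(q,2))
manip.move_joints(q); print(monitor.read_tcp_pos(),monitor.read_time())
for t in (35,28):
  for z in (150,120,90,60,30,0):
    q=solve_ik(T(27)+[0,0,z],R(-1,t));print(t,z,None if q is None else np.round(q,2))
```

```text
[ 0.14  0.35 -0.86  1.98  0.82  0.72  0.39]
[564.42091442 253.21885222 242.65457573] 23.0583
35 150 [ 0.02  0.28 -0.75  2.1   1.12  0.6   0.05]
35 120 [-0.05  0.32 -0.68  2.13  1.24  0.57 -0.07]
35 90 [-0.11  0.37 -0.62  2.15  1.36  0.56 -0.2 ]
35 60 [-0.18  0.42 -0.54  2.17  1.49  0.54 -0.34]
35 30 [-0.24  0.47 -0.47  2.18  1.62  0.52 -0.48]
35 0 [-0.31  0.52 -0.39  2.19  1.75  0.51 -0.62]
28 150 [ 0.11  0.32 -0.84  2.01  0.89  0.68  0.31]
28 120 [ 0.06  0.37 -0.78  2.04  0.98  0.64  0.21]
28 90 [ 0.01  0.41 -0.73  2.06  1.08  0.61  0.11]
28 60 [-0.04  0.45 -0.67  2.08  1.18  0.57  0.01]
28 30 [-0.1   0.5  -0.61  2.1   1.29  0.54 -0.1 ]
28 0 [-0.15  0.54 -0.54  2.11  1.41  0.52 -0.22]
```

Run:
```python
from h import *
Rs=Ro.from_euler('ZY',[2.0,-35],degrees=True).as_matrix(); R=Rs@np.diag([-1,1,-1.])
o=np.array([580.2,253.8,71.0]); T=lambda h:o+Rs@[0,0,h]
manip.movep(T(27)+[0,0,120],R); manip.line_to(T(27)+[0,0,30],rate=150)
f0=np.array(monitor.read_contact_force())
manip.line_to(T(27),rate=50); print('df',(np.array(monitor.read_contact_force())-f0).round(1))
w=imaging.camera_params('wrist'); im,_=snap('wrist','og.png')
eoat.gripper_to(25,45); print(monitor.read_gripper_width(),monitor.read_finger_force())
print('df',(np.array(monitor.read_contact_force())-f0).round(1))
manip.line_to(T(27)+[0,0,12],rate=60)
manip.line_to(T(27)+[0,0,100],rate=120); print(monitor.read_gripper_width(),(np.array(monitor.read_contact_force())-f0).round(2),monitor.read_time())
a,_=snap('scene');b,_=snap('side')
cv2.imwrite('pics/held.png',np.hstack([im[0:384,56:456],np.vstack([cv2.resize(a[60:210,200:400],(384,192)),cv2.resize(b[60:210,150:350],(384,192))])])[:,:,::-1])
```

```text
df [-0.9 -0.3  1.1]
35.11827414467129 45.81676661968231
df [-3.8 -2.3  6.6]
35.40943303373817 [-1.01 -0.76 -1.01] 26.7333
```

View pics/held.png

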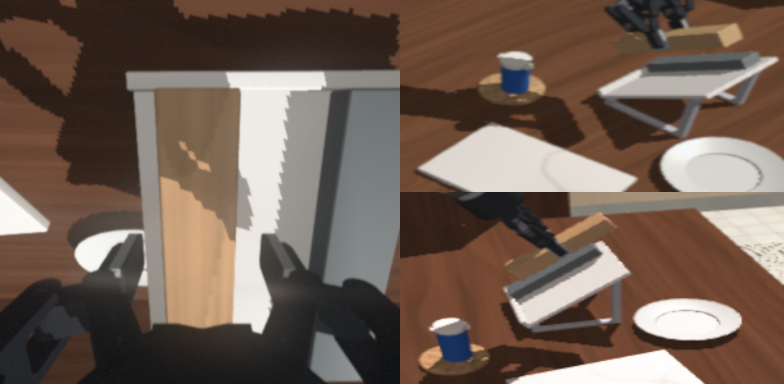

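The picture shows the blue holder upright on the coaster and the oak strip held parallel to the slope, with the grey strip undisturbed. Next I rotate it level and lower it onto the slab.

Run:
```python
from h import *
a=np.radians(10.3); R=down(a+np.pi); c=np.array([583.1,7.9])
p=np.array(monitor.read_tcp_pos()); 
for z in (200,120,40): print(np.round(solve_ik((*c,z),R),2))
manip.line_to(p+[0,-60,60],rate=180)
manip.movep((*c,150),R)
manip.line_to((*c,50),rate=120)
manip.hold(0.3); f0=monitor.read_contact_force()[2]
a_,ca=snap('side'); s_,_=snap('scene')
cv2.imwrite('pics/lev.png',np.hstack([cv2.resize(a_[130:280,160:360],(400,300)),cv2.resize(s_[110:260,170:370],(400,300))])[:,:,::-1])
print(monitor.read_time(),f0,monitor.read_ft_torque())
```

```text
[ 0.53  0.53 -0.78  1.77  0.43  1.03  1.34]
[ 0.49  0.63 -0.73  1.82  0.53  0.9   1.26]
[ 0.48  0.77 -0.73  1.84  0.7   0.8   1.13]
29.85 -2.483469463142491 [-0.0182605   0.00243631 -0.03609765]
```

View pics/lev.png

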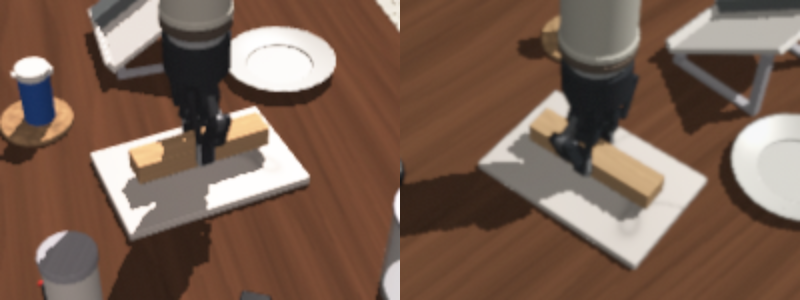

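The strip is held level over the middle of the slab, aligned with it.

Run:
```python
from h import *
R=down(np.radians(10.3)+np.pi); c=(583.1,7.9)
manip.line_to((*c,43),rate=40); manip.hold(0.1)
z=touch((*c,43),R,35,0.5,15,2.0); t0=np.array(monitor.read_ft_torque()).round(3); print(t0)
z2=touch((*c,z),R,z-1,0.5,15,8.0); print(np.array(monitor.read_ft_torque()).round(3))
eoat.gripper_to(60); manip.line_to((*c,130),rate=130)
print(monitor.read_time(),monitor.read_contact_force())
# view strip from wrist for pose
V={}
for n,p in [('o1',(560,0,230)),('o2',(630,-20,230))]:
    manip.movep(p,down(np.radians(10.3)+np.pi))
    w=imaging.camera_params('wrist'); V[n]=(imaging.snapshot('wrist'),w); print(n,finder.boxes_of('oak_strip','wrist')[:1])
pickle.dump(V,open('O.pkl','wb'))
for n in V:
    im,w=V[n]; hsv=cv2.cvtColor(im,cv2.COLOR_RGB2HSV)
    m=((hsv[...,0]>8)&(hsv[...,0]<25)&(hsv[...,2]>140)&(hsv[...,1]>60)).astype(np.uint8)
    k,l,st,ce=cv2.connectedComponentsWithStats(m); u=proj(w,(583,8,40)).astype(int); i=l[u[1],u[0]]
    r=cv2.minAreaRect(np.argwhere(l==i)[:,::-1].astype(np.float32)); P=np.array([onz(w,*q,40) for q in cv2.boxPoints(r)])
    print(n,i,P[:,:2].round(1).tolist(),P.mean(0).round(1))
s,_=snap('scene')
cv2.imwrite('pics/o.png',np.hstack([V['o1'][0][50:350,56:456],cv2.resize(s[110:260,170:370],(400,300))])[:,:,::-1]); print(monitor.read_time())
```

```text
touch z 37.5 df 2.34
[-0.056  0.166  0.034]
touch z 36.5 df 8.48
[-0.209  0.827 -0.023]
34.7583 [-0.92923971 -0.67988548 -0.23593479]
o1 [{'box': [242.9, 121.7, 34.1, 136.9], 'p': 0.61}]
o2 [{'box': [270.2, 58.5, 39.9, 157.6], 'p': 0.68}]
o1 4 [[505.3, -23.9], [499.1, 10.0], [664.4, 43.6], [671.6, 4.1]] [585.1   8.5  40. ]
o2 3 [[670.6, 6.8], [505.1, -24.3], [499.3, 9.5], [663.9, 46.6]] [584.7   9.6  40. ]
35.8917
```

View pics/o.png

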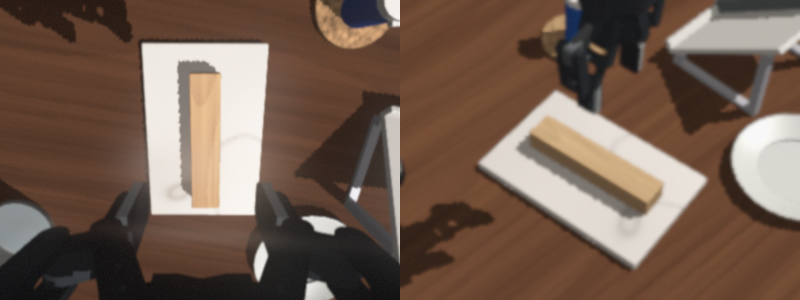

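The strip lies flat in the middle of the slab at about (585,9), yaw about 11°. Next is the gauge.

Run:
```python
from h import *
g=(556,-311); yg=np.radians(-28.3+180); R=down(yg); yt=np.radians(10.8+180); c=(584.7,8.8)
for p,y in [((*g,200),yg),((*g,115),yg),((*c,200),yt),((*c,127),yt)]:
    q=solve_ik(p,down(y)); print(None if q is None else np.round(q,2))
manip.movep((*g,210),R); 
w=imaging.camera_params('wrist'); im=imaging.snapshot('wrist')
print(finder.boxes_of('gauge','wrist')[:1])
manip.line_to((*g,115),rate=120); f0=np.array(monitor.read_contact_force())
eoat.gripper_to(22,35); print(monitor.read_gripper_width(),monitor.read_finger_force(),(np.array(monitor.read_contact_force())-f0).round(1))
manip.line_to((*g,125),rate=40); manip.line_to((*g,215),rate=150)
print(monitor.read_gripper_width(),(np.array(monitor.read_contact_force())-f0).round(2),np.round(monitor.read_ft_torque(),3),monitor.read_time())
manip.movep((*c,215),down(yt)); manip.line_to((*c,180),rate=100); manip.hold(.2)
a,_=snap('side');s,_=snap('scene');w_,_=snap('wrist')
cv2.imwrite('pics/gg.png',np.hstack([cv2.resize(a[110:260,170:320],(400,400)),cv2.resize(s[110:260,190:340],(400,400))])[:,:,::-1]); print(monitor.read_time())
```

```text
[ 0.87  0.56 -0.56  1.63  0.33  1.05  1.29]
[ 0.84  0.66 -0.52  1.69  0.39  0.9   1.24]
[ 0.51  0.52 -0.76  1.76  0.41  1.03  1.36]
[ 0.47  0.61 -0.7   1.81  0.49  0.9   1.3 ]
[{'box': [214.5, 150.8, 85.7, 77.4], 'p': 0.91}]
31.582482637472626 36.02368354797363 [ 1.  -1.6  3.8]
31.425211363911917 [ 0.51 -0.39 -5.14] [ 0.032  0.056 -0.05 ] 39.5917
41.6583
```

View pics/gg.png

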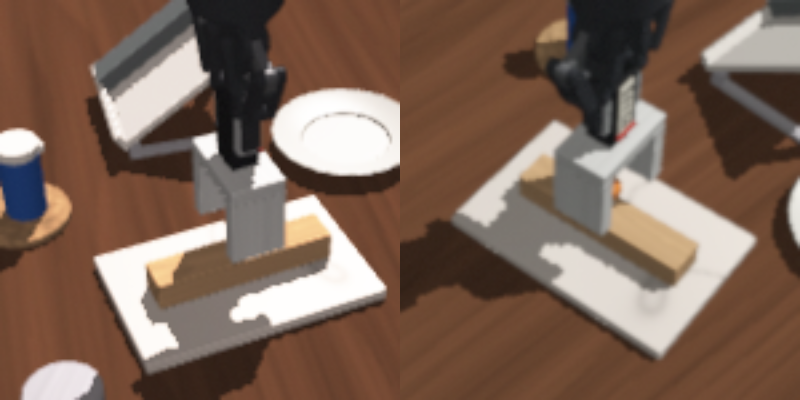

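The gauge is held straddling the strip line and aligned with it. Lowering now.

Run:
```python
from h import *
R=down(np.radians(190.8)); c=(584.7,8.8)
f0=np.array(monitor.read_contact_force())
manip.line_to((*c,156),rate=60); manip.line_to((*c,131),R,rate=30); manip.hold(.2)
print((np.array(monitor.read_contact_force())-f0).round(2))
z=touch((*c,131),R,124,0.5,10,3.0)
print((np.array(monitor.read_contact_force())-f0).round(2),monitor.read_tcp_pos())
if z<124.6: raise SystemExit
eoat.gripper_to(60); manip.hold(.2); manip.line_to((*c,215),rate=120)
manip.movep((520,-150,330),R); manip.hold(.3)
a,_=snap('side');s,_=snap('scene')
cv2.imwrite('pics/fin.png',np.hstack([cv2.resize(a[80:280,150:350],(400,400)),cv2.resize(s[90:290,150:350],(400,400))])[:,:,::-1]); print(monitor.read_time())
```

```text
[0.47 0.28 3.06]
touch z 127.5 df 7.16
[-2.68 -0.72 10.21] [584.78127414   8.82098972 128.08448119]
47.85
```

View pics/fin.png

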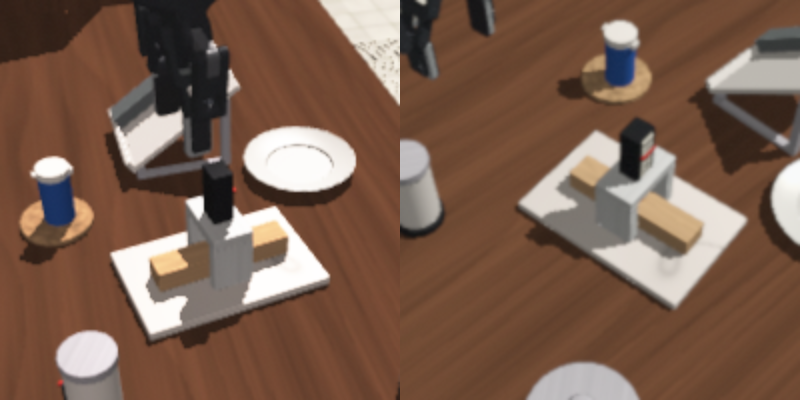

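The gauge stands by itself on the slab over the strip, the holder is on the coaster, and the bystanders look unmoved.

```bash
python3 -c "
from h import *
print(manip.hand_in())"
```

```text
the job is handed in; nothing more can be done
None
```

The job is handed in, about 48 s on the clock: the holder stands on the coaster, the oak strip lies flat on the slab, and the gauge stands on the marble over it; I checked this in the last camera views but did not read the gauge's foot height.

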